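# Open the suction pods' touch valves in order

### The job

Before a panel is laid on the router's suction pods, open three of their touch valves: with a fingertip, lightly press the blue button all the way down to its soft stop, then the yellow one, then the green one. The buttons stay down by themselves; do not touch the red button or its pod, pick nothing up, and leave the loose things lying on the bed and beams as they are.

Things in the scene. Friction and masses are not known exactly. Their poses are not given: they have to be found in the camera images.
- valve_blue_top (a point): centre of the top face of the blue touch valve, a round upright blue plastic button 26 mm across with a blue flat collar round its foot (is to be pressed). The point moves down with the button. The button sits 18 mm off the middle of its pod (on the pod's own -x side); z up. At joint value 0 its top is 18 mm above the pod's black rubber face.
- valve_blue (a joint): how far the blue button is pushed straight down, m: 0 = fully up, 0.012 = against its stop (top 6 mm above the rubber); starts between 0 and 0.002. Moves against a steady drag of about 2 N and stays where it is left. The stop is springy: it yields above 4 N, 1 mm per N for up to 5 mm more (not in the joint value), and comes back. Open from 0.009; up to 0.005 counts as still shut.
- pod_blue: suction pod carrying the blue valve: fixed grey block 100 x 100 mm, 45 mm high with a black rubber face on top and a 2 mm raised rubber rim around its edge; origin at the centre of its underside, on the beam 60 mm above the bed; x, y along its sides. Pods may be turned up to 0.5 rad and any colour may be at any of the four places.
- valve_yellow_top (a point): centre of the top face of the yellow touch valve, a round upright yellow plastic button 26 mm across with a yellow flat collar round its foot (is to be pressed). The point moves down with the button. The button sits 18 mm off the middle of its pod (on the pod's own -x side); z up. At joint value 0 its top is 18 mm above the pod's black rubber face.
- valve_yellow (a joint): how far the yellow button is pushed straight down, m: 0 = fully up, 0.012 = against its stop (top 6 mm above the rubber); starts between 0 and 0.002. Moves against a steady drag of about 2 N and stays where it is left. The stop is springy: it yields above 4 N, 1 mm per N for up to 5 mm more (not in the joint value), and comes back. Open from 0.009; up to 0.005 counts as still shut.
- pod_yellow: suction pod carrying the yellow valve: fixed grey block 100 x 100 mm, 45 mm high with a black rubber face on top and a 2 mm raised rubber rim around its edge; origin at the centre of its underside, on the beam 60 mm above the bed; x, y along its sides. Pods may be turned up to 0.5 rad and any colour may be at any of the four places.
- valve_green_top (a point): centre of the top face of the green touch valve, a round upright green plastic button 26 mm across with a green flat collar round its foot (is to be pressed). The point moves down with the button. The button sits 18 mm off the middle of its pod (on the pod's own -x side); z up. At joint value 0 its top is 18 mm above the pod's black rubber face.
- valve_green (a joint): how far the green button is pushed straight down, m: 0 = fully up, 0.012 = against its stop (top 6 mm above the rubber); starts between 0 and 0.002. Moves against a steady drag of about 2 N and stays where it is left. The stop is springy: it yields above 4 N, 1 mm per N for up to 5 mm more (not in the joint value), and comes back. Open from 0.009; up to 0.005 counts as still shut.
- pod_green: suction pod carrying the green valve: fixed grey block 100 x 100 mm, 45 mm high with a black rubber face on top and a 2 mm raised rubber rim around its edge; origin at the centre of its underside, on the beam 60 mm above the bed; x, y along its sides. Pods may be turned up to 0.5 rad and any colour may be at any of the four places.
- valve_red_top (a point): centre of the top face of the red touch valve, a round upright red plastic button 26 mm across with a red flat collar round its foot (must stay up and untouched). The point moves down with the button. The button sits 18 mm off the middle of its pod (on the pod's own -x side); z up. At joint value 0 its top is 18 mm above the pod's black rubber face.
- valve_red (a joint): how far the red button is pushed straight down, m: 0 = fully up, 0.012 = against its stop (top 6 mm above the rubber); starts between 0 and 0.002. Moves against a steady drag of about 2 N and stays where it is left. The stop is springy: it yields above 4 N, 1 mm per N for up to 5 mm more (not in the joint value), and comes back. Anything up to 0.005 counts as still shut.
- pod_red: suction pod carrying the red valve: fixed grey block 100 x 100 mm, 45 mm high with a black rubber face on top and a 2 mm raised rubber rim around its edge; origin at the centre of its underside, on the beam 60 mm above the bed; x, y along its sides. Pods may be turned up to 0.5 rad and any colour may be at any of the four places.
- offcut: loose wooden block 36 x 36 x 50 mm standing on the near beam between the pods; origin at the centre of its underside. Leave it alone.
- glue: loose small white glue bottle with an orange cap, 40 mm across, 85 mm high, standing on the far beam between the pods; origin at the centre of its underside. Leave it alone.
- brush: loose hand brush lying on the bed at the left end of the beams; origin under its middle. Leave it alone.
- wrench: loose steel wrench lying on the bed at the right end of the beams; origin under its middle. Leave it alone.

How it is judged:
On the way, in this order (a step that is already met when the one before it is completed fails the run):
1. the blue valve is pressed open while yellow and green are still shut (value of joint valve_blue above 0.009 m and value of joint each of valve_yellow, valve_green below 0.005 m), for 0.1 s.
2. then the yellow valve is pressed open while green is still shut (value of joint each of valve_blue, valve_yellow above 0.009 m and value of joint valve_green below 0.005 m), for 0.1 s.
3. then the green valve is pressed open (value of joint each of valve_blue, valve_yellow, valve_green above 0.009 m), for 0.1 s.
At the end, for the whole second after the job is handed in: blue, yellow and green buttons each pushed down at least 9 of their 12 mm, the red one still up (less than 5 mm down), and the block, bottle, brush and wrench at rest within 20 mm of where they started (all of step 3 and value of joint valve_red below 0.005 m and distance of each of offcut, glue, brush, wrench from where it was at the start of the episode below 0.02 m and linear speed of each of offcut, glue, brush, wrench below 0.02 m/s); the robot touches nothing.
It fails at once if yellow is pressed before blue is open, or green before yellow is open ((value of joint valve_yellow above 0.005 m and value of joint valve_blue below 0.008 m) or (value of joint valve_green above 0.005 m and value of joint valve_yellow below 0.008 m)).
It fails at once if the red button or its pod is touched (over 1 N) (contact force between any of the fingers, the arm and pod_red above 1 N).
It fails at once if a pod or its button is pushed harder than 25 N (contact force between any of the fingers, the arm and pod_blue above 25 N or contact force between any of the fingers, the arm and pod_yellow above 25 N or contact force between any of the fingers, the arm and pod_green above 25 N).
It fails at once if a loose thing is moved more than 20 mm, lifted or toppled (distance of any of offcut, glue, brush, wrench from where it was at the start of the episode above 0.02 m or angle between any of offcut, glue's own z axis and vertical above 0.3 rad).
It also fails if it takes over 58 s, if anything falls off the work surface, if the arm or the gripper's body presses on something with over 40 N, if the wrist force passes 120 N, or if a joint passes its speed limit or range.

### The arm

A 7-joint arm with a two-finger parallel gripper is mounted at the origin on the work surface. World frame = base frame: x ahead of the robot, y to its left, z up, the work surface at z = 0. Lengths are in m, angles in rad, forces in N, time in s.
With the tool pointing down it reaches from about 0.425 to 0.825 m from the base axis. Payload 3.6 kg.
Tool frame: the origin (TCP) lies on the mounting face of the last link; the fingertips stand 186 mm ahead of it and the grasp point (between the pads) lies 167 mm ahead of it; z points along the fingers, y is the direction in which the jaws open and shut (so a half turn about z gives the same grasp; the last joint's range is limited). The gripper opens to 93 mm and grips with 3 to 60 N. Pads are 15 mm wide; open, the fingers measure 128 mm over their backs; the gripper's body (75 mm by 188 mm) begins 65 mm behind the grasp point.
Start: joints at [-1.252, 0.615, -0.013, 1.423, 0.008, 1.103, -0.04], TCP at [0.22, 0.612, 0.405] pointing down, gripper open.
Joint ranges: [-3.12, 3.12], [-0.3, 2.06], [-1.34, 1.32], [0.26, 2.42], [-1.36, 4.5], [0.01, 1.98], [-2.84, 2.84]. Speed limits (rad/s): [2.79, 2.79, 3.14, 3.14, 3.14, 3.14, 3.14].

### API

Orientations are given as a unit quaternion [w, x, y, z].
In Python, from rig import sense, get_image, close_job gives the robot as it stands. The module is installed in compiled form; this text tells all that it offers.
- The arm moves only by the tool drive_tool, never from a script. Its argument "increments" is a list that holds one entry, the list of rows, each a list of 7 numbers: the shift along the tool's x, y, z in mm, then the turn, a rotation vector about the tool's x, y, z in rad, then the closure in counts, from 0 (fully open) to 255 (shut). A call has 1 to 20 rows; each row shifts and turns the commanded pose from where the row before left it, along the tool's axes as they then stand; what a row does not reach is not made up. A row lasts 1/8 s, in which the tool goes at most 62.5 mm and 10.7 degrees, less where a joint would pass 70% of its speed; a pose out of reach is approached as far as the arm can. A call is refused whole if a number of a shift passes 62.5 or a number of a turn 0.188, either way. A call with a gripper value outside its range is refused whole. The fingers move at their own pace and stop on an object; "grip_force" is the grip in N (left out, the last holds). Time passes only in rows, so rows that do not move let the fingers close. It gives the time, the measured TCP pose, the force and the opening at its end, in the units of the state.
- sense(): the state, without advancing time (a new reading comes with each control period).
- get_image(name): name is "scene" or "top" or "wrist"; returns a dict with "image" (420x560x3 uint8, red, green, blue), "depth" (420x560 float32, m along the optical axis (not along the pixel's ray), 0 where there is no reading), "fx", "fy", "cx", "cy" (pixels), "world_from_camera" (4x4, takes a point from camera to world coordinates); the wrist camera has in their place "hand_eye" (4x4, takes a point from camera to tool coordinates, whose origin is the TCP and whose axes are the flange's). Camera axes: x right, y down, z forward; pixel columns grow to the right and rows downward; lengths in m; the calibration is good to about 2 mm. A picture is of the moment at which its call begins: read the wrist's pose just before it.
- close_job(): hands the job in, once; it reports no verdict.
The state is a dict: "time_s": time; "q": joint angles; "qvel": joint speeds; "joint_efforts": joint torques, N m; "eef_pos": TCP position; "eef_rot": TCP orientation; "wrist_force": force on the tool from outside, world axes, zero at the start; "wrist_torque": the same for the moment, N m; "gripper_width": finger opening in m.
Only numpy, scipy, OpenCV 4.12 (cv2) and the standard library are available. Lean on these libraries where they do the work, as an engineer would, in place of code of your own. Each camera call takes 0.05 s, during which the arm holds its last target.

## Working session

There is one attempt and no reset: what is moved stays moved. The work goes in short steps, Python scripts to look and compute and a tool call to move; the robot and the scene stay as the last step left them, time stands still between calls to the robot, and variables do not carry over. Pictures are saved under pics/ and viewed, and the job is handed in when it is done.

Besides the shell and the picture viewer there is one more tool, called after "Call:" as name(argument=value, ...) on one line, values as JSON. drive_tool: Moves the arm, as the interface text tells. Its arguments: {"type":"object","properties":{"increments":{"type":"array"},"grip_force":{"type":"number"}},"required":["increments"]}

```bash
mkdir -p pics; cat > h.py <<'E'
import numpy as np, cv2
from rig import sense, get_image, close_job
def save(name,out):
    d=get_image(name); cv2.imwrite('pics/'+out+'.png',d['image'][:,:,::-1]); np.savez('pics/'+out+'.npz',**d); return d
E
python3 - <<'E'
from h import *
s=sense(); print({k:np.round(v,4) for k,v in s.items()})
for n in ['scene','top']:
    d=save(n,n+'0'); print(n,d['fx'],d['fy'],d['cx'],d['cy']); print(np.round(d['world_from_camera'],4))
print(sense()['time_s'])
E
```

```text
{'time_s': np.float64(0.0), 'q': array([-1.2515,  0.6159, -0.0126,  1.4249,  0.0081,  1.1034, -0.0404]), 'qvel': array([-0.0014, -0.0008,  0.0009, -0.0008, -0.0019, -0.0003,  0.0002]), 'joint_efforts': array([-2.00000e-04, -4.58939e+01,  2.09300e-01, -1.65747e+01,
       -6.10000e-02,  2.04000e-02,  2.00000e-04]), 'eef_pos': array([0.2202, 0.6112, 0.4036]), 'eef_rot': array([-2.000e-04,  1.720e-01,  9.851e-01, -1.300e-03]), 'wrist_force': array([0.6963, 0.4245, 0.4476]), 'wrist_torque': array([ 0.0059, -0.0087,  0.0108]), 'gripper_width': np.float64(0.0934)}
scene 513.6398826465506 513.6398826465506 285.5149346153868 212.2912460203675
[[-0.4529  0.6738 -0.5838  1.3852]
 [ 0.8914  0.3292 -0.3115  0.4621]
 [-0.0177 -0.6615 -0.7497  1.1993]
 [ 0.      0.      0.      1.    ]]
top 478.3883068866594 478.3883068866594 283.3602632270118 216.7520809191859
[[-0.0028 -0.9851  0.1718  0.318 ]
 [-0.9999  0.0049  0.0119  0.0032]
 [-0.0126 -0.1717 -0.9851  1.4725]
 [ 0.      0.      0.      1.    ]]
0.1
```

View pics/scene0.png

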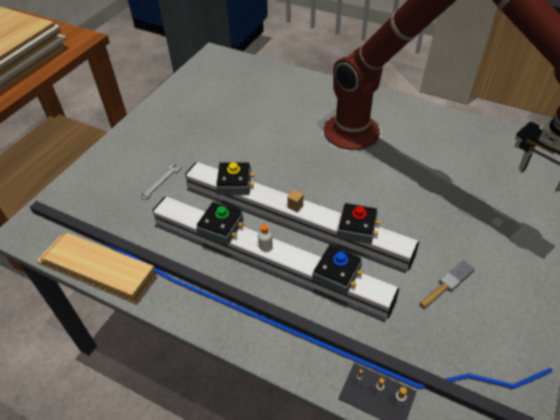

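View pics/top0.png

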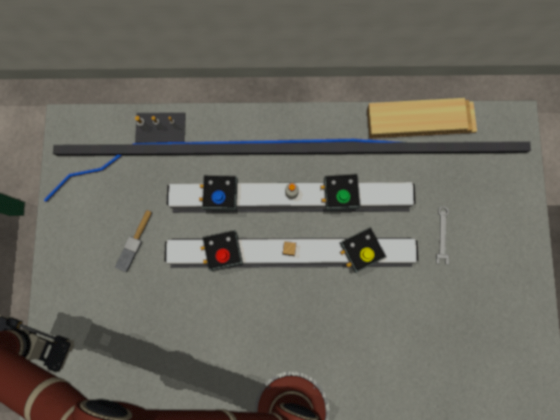

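The scene view shows blue near (340,258), yellow (233,169), green (222,212) and red (359,213). The top view puts them at blue (218,197), green (343,196), red (222,256) and yellow (367,254). Next I measure them in both views.

```bash
cat > m.py <<'E'
from h import *
R={'blue':(100,130),'yellow':(22,34),'green':(45,85),'red':(0,8)}
def blob(im,c):
    hsv=cv2.cvtColor(im,cv2.COLOR_RGB2HSV)
    lo,hi=R[c]
    m=cv2.inRange(hsv,(lo,150,90),(hi,255,255))
    if c=='red': m|=cv2.inRange(hsv,(172,150,90),(180,255,255))
    n,l,st,ce=cv2.connectedComponentsWithStats(m)
    return m,l,st,ce
def ray(d,u,v,M=None):
    M=d['world_from_camera'] if M is None else M
    r=M[:3,:3]@np.array([(u-d['cx'])/d['fx'],(v-d['cy'])/d['fy'],1]); return M[:3,3],r
def onplane(d,u,v,z,M=None):
    o,r=ray(d,u,v,M); return o+r*(z-o[2])/r[2]
E
python3 - <<'E'
from m import *
near={'scene':dict(blue=(340,258),yellow=(233,169),green=(222,212),red=(359,213)),'top':dict(blue=(218,197),green=(343,196),red=(222,256),yellow=(367,254))}
rays={}
for n in near:
    d=np.load(f'pics/{n}0.npz')
    for c,p in near[n].items():
        m,l,st,ce=blob(d['image'],c)
        k=[i for i in range(1,len(st)) if np.hypot(*(ce[i]-p))<12]
        i=max(k,key=lambda i:st[i][4])
        o=onplane(d,*ce[i],0.118); 
        u,v=ce[i].round().astype(int); z=d['depth'][v,u]
        M=d['world_from_camera']; P=M[:3,:3]@(z*np.array([(u-d['cx'])/d['fx'],(v-d['cy'])/d['fy'],1]))+M[:3,3]
        print(n,c,st[i],ce[i].round(1),'plane',o.round(4),'depth',P.round(4))
        rays[n,c]=ray(d,*ce[i])
for c in near['top']:
    (o1,r1),(o2,r2)=rays['scene',c],rays['top',c]
    t=np.linalg.lstsq(np.c_[r1,-r2],o2-o1,rcond=None)[0]
    a=o1+t[0]*r1;b=o2+t[1]*r2; print(c,((a+b)/2).round(4),'gap',np.linalg.norm(a-b).round(4))
d=np.load('pics/top0.npz');M=d['world_from_camera']
v,u=np.mgrid[160:280,150:440];z=d['depth'][160:280,150:440]
P=np.stack([(u-d['cx'])/d['fx']*z,(v-d['cy'])/d['fy']*z,z],-1)@M[:3,:3].T+M[:3,3]
h=np.histogram(P[...,2],np.arange(-.01,.16,.005));print(list(zip(h[1].round(3),h[0])))
for n,p in dict(offcut=(289,248),glue=(292,189)).items():
  print(n,P[p[1]-160,p[0]-150].round(3))
for n in ['top','scene']:
    im=np.load(f'pics/{n}0.npz')['image']; x,y=(150,160) if n=='top' else (150,150)
    cv2.imwrite(f'pics/{n}0c.png',cv2.resize(im[y:y+130,x:x+280][:,:,::-1],(784,364),interpolation=2))
E
```

```text
scene blue [333 251  15  15 170] [340.1 258.3] plane [0.6229 0.2125 0.118 ] depth [0.6262 0.213  0.1236]
scene yellow [227 163  13  11 121] [232.9 168. ] plane [ 0.4532 -0.2126  0.118 ] depth [ 0.454  -0.2118  0.1192]
scene green [216 206  13  12  99] [221.6 211.5] plane [ 0.6198 -0.1506  0.118 ] depth [ 0.6224 -0.1472  0.1202]
scene red [352 206  15  13 142] [359.  212.1] plane [0.4522 0.1974 0.118 ] depth [0.4536 0.1977 0.12  ]
top blue [212 190  13  14 146] [218.  196.6] plane [0.6145 0.209  0.118 ] depth [0.6121 0.2082 0.1231]
top green [337 190  13  13 133] [342.9 196. ] plane [ 0.6143 -0.1529  0.118 ] depth [ 0.6139 -0.1529  0.1196]
top red [215 248  15  15 170] [222.2 255.1] plane [0.4444 0.1934 0.118 ] depth [0.4443 0.1933 0.1232]
top yellow [360 247  15  15 167] [366.7 254.1] plane [ 0.4457 -0.216   0.118 ] depth [ 0.4455 -0.216   0.1233]
blue [0.6165 0.2104 0.109 ] gap 0.0001
green [ 0.6156 -0.1537  0.1121] gap 0.0003
red [0.4451 0.195  0.1095] gap 0.0007
yellow [ 0.4464 -0.2174  0.1102] gap 0.0002
[(np.float64(-0.01), np.int64(989)), (np.float64(-0.005), np.int64(7887)), (
[... 439 characters left out ...]
 np.int64(3517)), (np.float64(0.065), np.int64(496)), (np.float64(0.07), np.int64(59)), (np.float64(0.075), np.int64(89)), (np.float64(0.08), np.int64(128)), (np.float64(0.085), np.int64(81)), (np.float64(0.09), np.int64(210)), (np.float64(0.095), np.int64(321)), (np.float64(0.1), np.int64(1439)), (np.float64(0.105), np.int64(2167)), (np.float64(0.11), np.int64(443)), (np.float64(0.115), np.int64(108)), (np.float64(0.12), np.int64(172)), (np.float64(0.125), np.int64(58)), (np.float64(0.13), np.int64(4)), (np.float64(0.135), np.int64(5)), (np.float64(0.14), np.int64(18)), (np.float64(0.145), np.int64(17)), (np.float64(0.15), np.int64(2))]
offcut [0.464 0.004 0.113]
glue [ 0.63  -0.006  0.142]
```

```bash
ls pics
```

```text
scene0.npz
scene0.png
scene0c.png
top0.npz
top0.png
top0c.png
```

View pics/top0c.png

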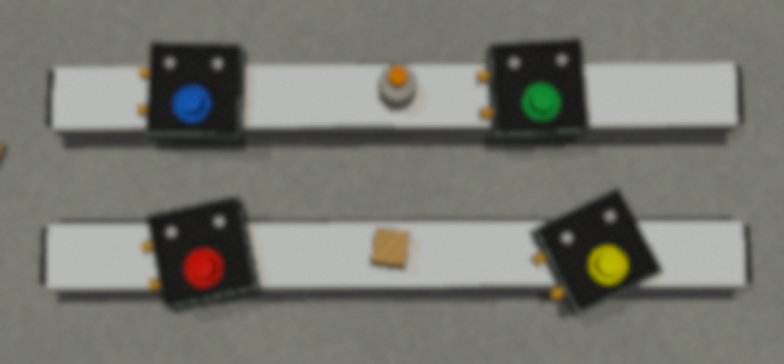

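View pics/scene0c.png

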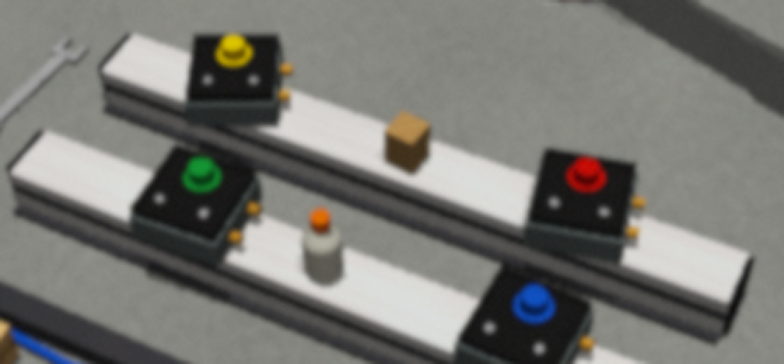

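The views agree on the triangulated centres to within 1 mm: blue (0.617, 0.210), green (0.616, -0.154), yellow (0.446, -0.217). Heights come out around 0.11, between collar and top, which is what they should be. Next I check the wrist camera geometry and work out the approach.

```bash
cat >> m.py <<'E'
from scipy.spatial.transform import Rotation as Ro
def pose():
    s=sense(); w,x,y,z=s['eef_rot']; T=np.eye(4); T[:3,:3]=Ro.from_quat([x,y,z,w]).as_matrix(); T[:3,3]=s['eef_pos']; return T
def delta(p):
    T=pose(); d=T[:3,:3].T@(np.array(p)-T[:3,3])*1000
    # rotvec (tool) to be exactly down with the same heading
    x=T[:3,0].copy(); x[2]=0; x/=np.linalg.norm(x); z=np.array([0,0,-1.]); G=np.c_[x,np.cross(z,x),z]
    print('tcp',T[:3,3].round(4),'shift mm',d.round(1),'tilt fix',Ro.from_matrix(T[:3,:3].T@G).as_rotvec().round(4))
E
python3 - <<'E'
from m import *
d=save('wrist','w0'); print(d['hand_eye'].round(4),d['fx'])
delta([.6165,.2104,.40])
E
```

```text
[[ 8.00e-04 -9.62e-01 -2.73e-01  7.63e-02]
 [ 1.00e+00  6.00e-04  8.00e-04 -1.00e-04]
 [-6.00e-04 -2.73e-01  9.62e-01  1.93e-02]
 [ 0.00e+00  0.00e+00  0.00e+00  1.00e+00]] 372.72247871411054
tcp [0.2202 0.6113 0.4039] shift mm [-508.7 -242.9    4.4] tilt fix [-0.0019  0.0001 -0.    ]
```

Call:
drive_tool(increments=[[[-15,-8,0,0,0,0,255],[-30,-15,0,0,0,0,255],[-40,-20,0,0,0,0,255],[-40,-20,0,0,0,0,255],[-40,-20,0,0,0,0,255],[-40,-20,0,0,0,0,255],[-40,-20,0,0,0,0,255],[-40,-20,0,0,0,0,255],[-40,-20,0,0,0,0,255],[-40,-20,0,0,0,0,255],[-40,-20,0,0,0,0,255],[-40,-10,0,0,0,0,255],[-30,-5,0,0,0,0,255],[-24,-5,0,0,0,0,255],[-10,0,0,0,0,0,255],[0,0,0,0,0,0,255],[0,0,0,0,0,0,255]]], grip_force=20)

```text
time_s: 2.28
eef_pos: [0.6227, 0.2302, 0.4048]
eef_rot: [-0.001, 0.171, 0.985, 0.0]
wrist_force: [-0.4, -0.2, 0.7]
gripper_width: 0.0004
```

```bash
cat > look.py <<'E'
from m import *
import sys
name,cols=sys.argv[1],sys.argv[2:]
T=pose(); d=save('wrist',name); M=T@d['hand_eye']
s=sense(); print('t',s['time_s'],'F',np.round(s['wrist_force'],2),'w',s['gripper_width'],'q',np.round(s['q'],2))
for c in cols:
    m,l,st,ce=blob(d['image'],c); i=1+np.argmax(st[1:,4])
    u,v=ce[i].round().astype(int); z=float(d['depth'][v,u]); P=M@np.array([z*(u-d['cx'])/d['fx'],z*(v-d['cy'])/d['fy'],z,1])
    print(c,st[i],ce[i].round(1),'@.123',onplane(d,*ce[i],.123,M).round(4),'@.11',onplane(d,*ce[i],.11,M).round(4),'depth',P[:3].round(4))
delta([.6165,.2104,.40])
tip=T@np.array([0,0,.186,1]); print('tip',tip[:3].round(4))
E
python3 look.py w1 blue
```

```text
t 2.325 F [ 0.74 -0.18 -0.28] w 0.000540625837232127 q [-0.4   0.64  0.02  1.38 -0.01  1.13  0.85]
blue [ 227  191   50   47 1828] [251.7 213.8] @.123 [0.6116 0.2139 0.123 ] @.11 [0.6146 0.2118 0.11  ] depth [0.6114 0.2143 0.1245]
tcp [0.6227 0.2303 0.4049] shift mm [ -0.9 -20.8   4.9] tilt fix [ 0.0004 -0.001  -0.    ]
tip [0.6225 0.2303 0.2188]
```

View pics/w1.png

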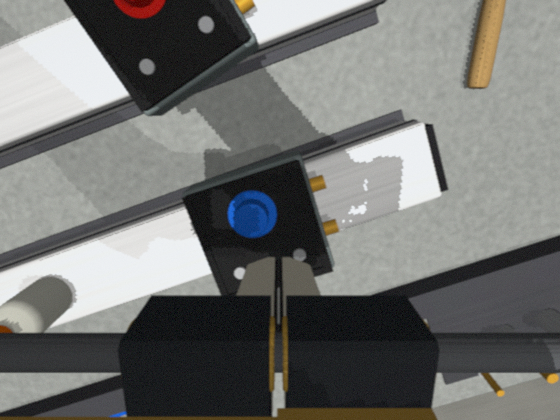

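The wrist view shows the blue button at (252,214), the closed tips at about (280,258) and red well away at top left. I zoom in to separate the top disc from the collar.

```bash
python3 - <<'E'
from m import *
im=np.load('pics/w1.npz')['image'][175:255,200:305]
cv2.imwrite('pics/w1z.png',cv2.resize(im[:,:,::-1],None,fx=7,fy=7,interpolation=0))
E
```

```text
(no output)
```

View pics/w1z.png

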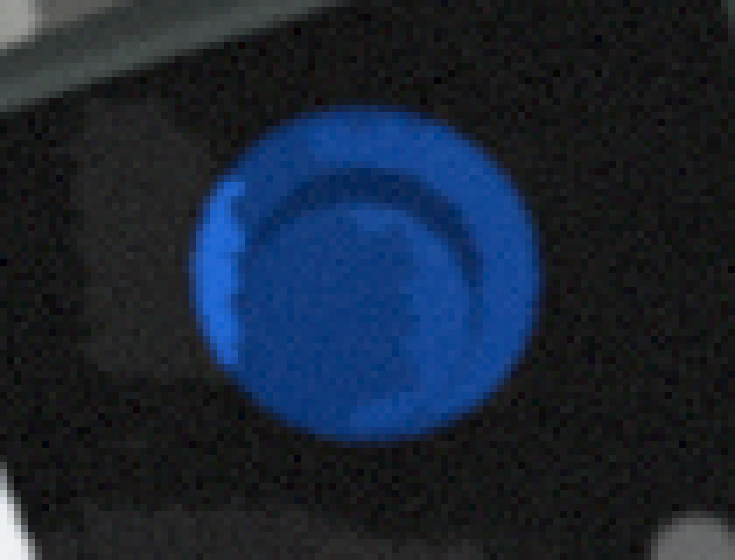

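```bash
python3 - <<'E'
from m import *
d=np.load('pics/w1.npz'); T=pose(); M=T@d['hand_eye']
print(onplane(d,250.2,220.4,.122,M).round(4),onplane(d,251.9,213.7,.107,M).round(4))
delta([.6165,.2104,.326])
E
```

```text
[0.6162 0.211  0.122 ] [0.6153 0.2116 0.107 ]
tcp [0.6227 0.2303 0.4049] shift mm [ -1.  -20.8  78.9] tilt fix [ 0.0004 -0.001  -0.    ]
```

Call:
drive_tool(increments=[[[0,-10,0,0,0,0,255],[0,-10,10,0,0,0,255],[0,0,25,0,0,0,255],[0,0,25,0,0,0,255],[0,0,14,0,0,0,255],[0,0,5,0,0,0,255],[0,0,0,0,0,0,255],[0,0,0,0,0,0,255]]])

```text
time_s: 3.32
eef_pos: [0.6171, 0.2105, 0.3267]
eef_rot: [0.001, 0.172, 0.985, 0.0]
wrist_force: [0.3, 0.6, 0.3]
gripper_width: 0.0004
```

```bash
python3 look.py w2 blue; python3 - <<'E'
from m import *
delta([.616,.211,.309])
E
```

```text
t 3.375 F [-1.25  0.09  0.86] w 0.0006260561530839928 q [-0.37  0.69  0.01  1.51 -0.01  0.94  0.87]
blue [ 245  215   67   48 2384] [278.3 239.4] @.123 [0.6062 0.2149 0.123 ] @.11 [0.6105 0.2134 0.11  ] depth [0.6057 0.2149 0.1237]
tcp [0.6171 0.2105 0.3267] shift mm [  0.4  -0.2 -73.3] tilt fix [0.0012 0.0015 0.    ]
tip [0.6174 0.2106 0.1407]
tcp [0.6171 0.2105 0.3267] shift mm [ 1.2  0.1 17.7] tilt fix [0.0012 0.0015 0.    ]
```

View pics/w2.png

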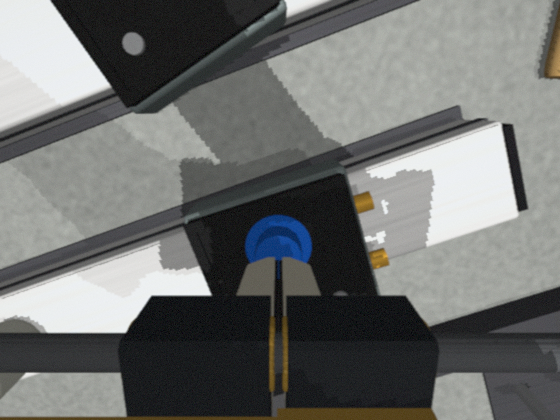

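The tips are centred over the blue button: collar centre column 278, finger gap 280. Pressing down in small steps.

Call:
drive_tool(increments=[[[0.6,0,8,0,0,0,255],[0,0,7,0,0,0,255],[0,0,4,0,0,0,255],[0,0,3,0,0,0,255],[0,0,3,0,0,0,255],[0,0,2,0,0,0,255],[0,0,1,0,0,0,255],[0,0,0,0,0,0,255],[0,0,0,0,0,0,255]]])

```text
time_s: 4.5
eef_pos: [0.6165, 0.2105, 0.2976]
eef_rot: [0.0, 0.172, 0.985, 0.0]
wrist_force: [0.1, 0.9, 0.9]
gripper_width: 0.0005
```

Call:
drive_tool(increments=[[[0,0,1,0,0,0,255],[0,0,0,0,0,0,255]]])

```text
time_s: 4.75
eef_pos: [0.6165, 0.2105, 0.2973]
eef_rot: [0.0, 0.172, 0.985, 0.0]
wrist_force: [-0.8, -0.9, 4.0]
gripper_width: 0.0007
```

```bash
python3 -c "
from m import *
for i in range(2): s=sense();print(s['wrist_force'],s['eef_pos'])"
```

```text
[-0.80607584 -0.85507841  4.00281142] [0.61646154 0.21052592 0.29732547]
[-0.80607584 -0.85507841  4.00281142] [0.61646154 0.21052592 0.29732547]
```

Call:
drive_tool(increments=[[[0,0,1,0,0,0,255],[0,0,1,0,0,0,255],[0,0,0,0,0,0,255]]])

```text
time_s: 5.12
eef_pos: [0.6165, 0.2105, 0.2953]
eef_rot: [0.0, 0.172, 0.985, 0.0]
wrist_force: [-0.5, -0.6, 5.6]
gripper_width: 0.0002
```

Force is 5.6 N with the tip at z 0.109, so the button is against the soft stop. Retracting and checking.

Call:
drive_tool(increments=[[[0,0,-5,0,0,0,255],[0,0,-15,0,0,0,255],[0,0,-25,0,0,0,255],[0,0,-30,0,0,0,255],[0,0,-25,0,0,0,255],[0,10,-10,0,0,0,255],[0,10,0,0,0,0,255],[0,0,0,0,0,0,255]]])

```text
time_s: 6.12
eef_pos: [0.6226, 0.2311, 0.4031]
eef_rot: [-0.001, 0.171, 0.985, -0.0]
wrist_force: [-0.1, -0.3, 0.2]
gripper_width: 0.0005
```

```bash
python3 look.py w3 blue; python3 - <<'E'
from m import *
im=np.load('pics/w3.npz')['image'][175:255,200:305]
cv2.imwrite('pics/w3z.png',cv2.resize(im[:,:,::-1],None,fx=7,fy=7,interpolation=0))
delta([.4464,-.2174,.405]); delta([.4464,-.1974,.405])
E
```

```text
t 6.175 F [-0.1  -0.69 -1.12] w 0.0003558681675141035 q [-0.4   0.64  0.02  1.38 -0.01  1.13  0.85]
blue [ 226  192   50   47 1864] [250.8 215.2] @.123 [0.6115 0.214  0.123 ] @.11 [0.6145 0.2118 0.11  ] depth [0.614  0.2123 0.1115]
tcp [0.6227 0.2302 0.403 ] shift mm [ -0.8 -20.8   3. ] tilt fix [-0.0019 -0.0025  0.    ]
tip [0.6221 0.2311 0.2171]
tcp [0.6227 0.2302 0.403 ] shift mm [  14.9 -480.9   -1.1] tilt fix [-0.0019 -0.0025  0.    ]
tcp [0.6227 0.2302 0.403 ] shift mm [  21.6 -462.1   -1.1] tilt fix [-0.0019 -0.0025  0.    ]
```

View pics/w3z.png

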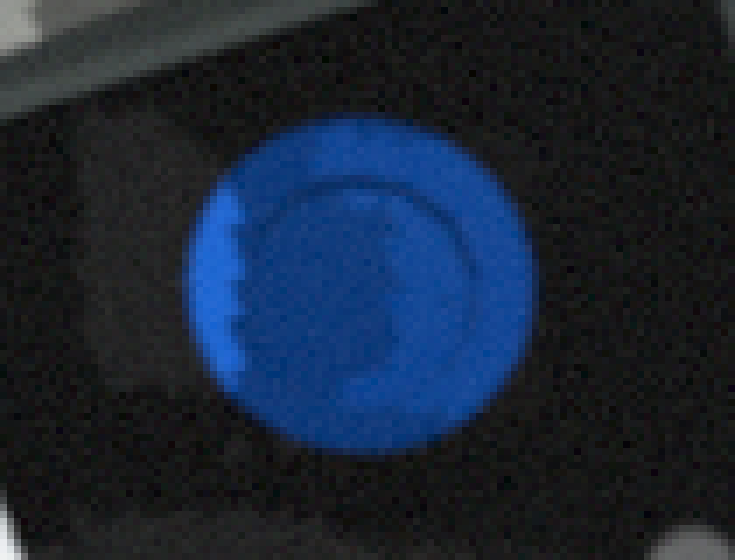

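The picture shows the blue top nearly flush with the collar, and depth puts it at z 0.1115, which is the stop height. On to yellow.

Call:
drive_tool(increments=[[[0,-15,0,0,0,0,255],[2,-30,0,0,0,0,255],[2,-40,0,0,0,0,255],[2,-45,0,0,0,0,255],[2,-45,0,0,0,0,255],[2,-45,0,0,0,0,255],[2,-45,0,0,0,0,255],[2,-45,0,0,0,0,255],[1,-45,0,0,0,0,255],[0,-45,0,0,0,0,255],[0,-40,0,0,0,0,255],[0,-25,0,0,0,0,255],[0,-12,0,0,0,0,255],[0,-4,0,0,0,0,255],[0,0,0,0,0,0,255],[0,0,0,0,0,0,255]]])

```text
time_s: 8.18
eef_pos: [0.4464, -0.217, 0.4047]
eef_rot: [-0.0, 0.171, 0.985, 0.0]
wrist_force: [0.3, 0.1, -0.6]
gripper_width: 0.0004
```

```bash
python3 look.py w4 yellow; python3 - <<'E'
from m import *
d=np.load('pics/w4.npz');m,l,st,ce=blob(d['image'],'yellow');i=1+np.argmax(st[1:,4]);u,v=ce[i].astype(int)
im=d['image'][v-40:v+40,u-52:u+53]; print('crop origin',u-52,v-40)
cv2.imwrite('pics/w4z.png',cv2.resize(im[:,:,::-1],None,fx=7,fy=7,interpolation=0))
delta([.4464,-.2174,.327])
E
```

```text
t 8.225 F [ 0.28 -0.05  0.12] w 0.0005740429556501595 q [ 0.36  0.38  0.07  1.86 -0.03  0.9   1.67]
yellow [ 252  189   50   48 1874] [276.7 212.6] @.123 [ 0.4409 -0.2158  0.123 ] @.11 [ 0.4442 -0.217   0.11  ] depth [ 0.4415 -0.2158  0.122 ]
tcp [ 0.4463 -0.217   0.4047] shift mm [-16.2 459.8   4.9] tilt fix [ 0.0004 -0.0001 -0.    ]
tip [ 0.4464 -0.2169  0.2187]
crop origin 224 172
tcp [ 0.4463 -0.217   0.4047] shift mm [-0.2 -0.3 77.7] tilt fix [ 0.0004 -0.0001 -0.    ]
```

View pics/w4.png

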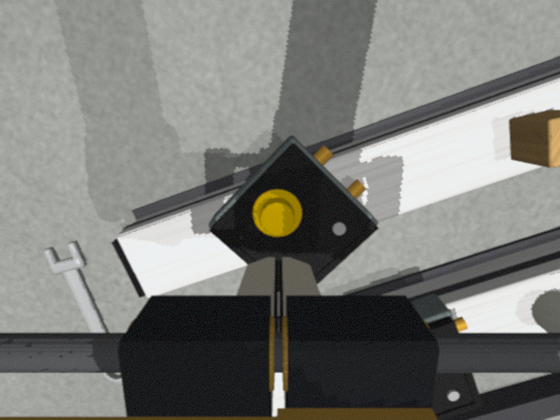

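View pics/w4z.png

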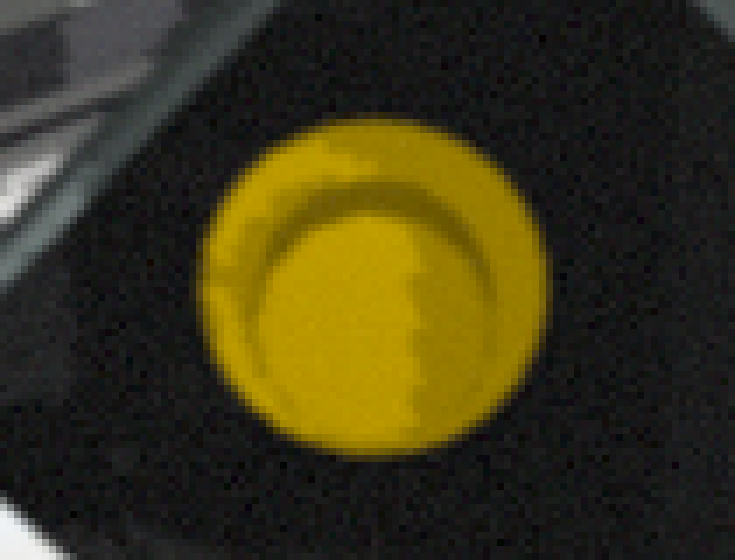

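The yellow top disc is centred at about (276.7, 218.6), with the offcut at (535,138) and the wrench on the left, both clear.

```bash
python3 - <<'E'
from m import *
d=np.load('pics/w4.npz'); T=pose(); M=T@d['hand_eye']
print(onplane(d,276.7,218.6,.122,M).round(4),onplane(d,276.8,212.7,.107,M).round(4))
E
```

```text
[ 0.4454 -0.2176  0.122 ] [ 0.445  -0.2174  0.107 ]
```

Call:
drive_tool(increments=[[[0.5,-0.5,10,0,0,0,255],[0,0,25,0,0,0,255],[0,0,25,0,0,0,255],[0,0,13,0,0,0,255],[0,0,5,0,0,0,255],[0,0,0,0,0,0,255],[0,0,0,0,0,0,255]]])

```text
time_s: 9.1
eef_pos: [0.4455, -0.2185, 0.3275]
eef_rot: [0.001, 0.172, 0.985, -0.0]
wrist_force: [-0.0, -1.4, -0.3]
gripper_width: 0.0005
```

Call:
drive_tool(increments=[[[0,0.8,8,0,0,0,255],[0,0,7,0,0,0,255],[0,0,4,0,0,0,255],[0,0,3,0,0,0,255],[0,0,3,0,0,0,255],[0,0,2,0,0,0,255],[0,0,2,0,0,0,255],[0,0,1,0,0,0,255],[0,0,0,0,0,0,255],[0,0,0,0,0,0,255]]])

```text
time_s: 10.35
eef_pos: [0.4453, -0.2175, 0.2969]
eef_rot: [-0.0, 0.172, 0.985, 0.0]
wrist_force: [-2.4, 1.3, 4.7]
gripper_width: 0.0002
```

Call:
drive_tool(increments=[[[0,0,1,0,0,0,255],[0,0,0.5,0,0,0,255],[0,0,0,0,0,0,255]]])

```text
time_s: 10.72
eef_pos: [0.4454, -0.2175, 0.2953]
eef_rot: [-0.0, 0.172, 0.985, 0.0]
wrist_force: [-3.2, 2.0, 6.4]
gripper_width: 0.0004
```

Force is 6.4 N with the tip at 0.109, so yellow is at its stop. Retracting.

Call:
drive_tool(increments=[[[0,0,-5,0,0,0,255],[0,0,-15,0,0,0,255],[0,0,-25,0,0,0,255],[0,0,-30,0,0,0,255],[0,0,-25,0,0,0,255],[0,0,-10,0,0,0,255],[0,0,0,0,0,0,255],[0,0,0,0,0,0,255]]])

```text
time_s: 11.72
eef_pos: [0.4454, -0.2175, 0.4042]
eef_rot: [-0.001, 0.172, 0.985, 0.0]
wrist_force: [-1.1, -0.8, -0.7]
gripper_width: 0.0007
```

```bash
python3 look.py w5 yellow; python3 - <<'E'
from m import *
delta([.6156,-.1537,.405])
E
```

```text
t 11.775 F [-0.03 -0.04 -0.27] w 0.0008516920842065198 q [ 0.36  0.38  0.07  1.86 -0.03  0.91  1.67]
yellow [ 254  191   49   48 1872] [278.  214.2] @.123 [ 0.4407 -0.2158  0.123 ] @.11 [ 0.4441 -0.217   0.11  ] depth [ 0.4434 -0.2168  0.112 ]
tcp [ 0.4454 -0.2175  0.4042] shift mm [-16.  460.6   4.1] tilt fix [ 0.     -0.0021 -0.    ]
tip [ 0.4451 -0.2174  0.2182]
tcp [ 0.4454 -0.2175  0.4042] shift mm [-138.5  117.7   -1.1] tilt fix [ 0.     -0.0021 -0.    ]
```

View pics/w5.png

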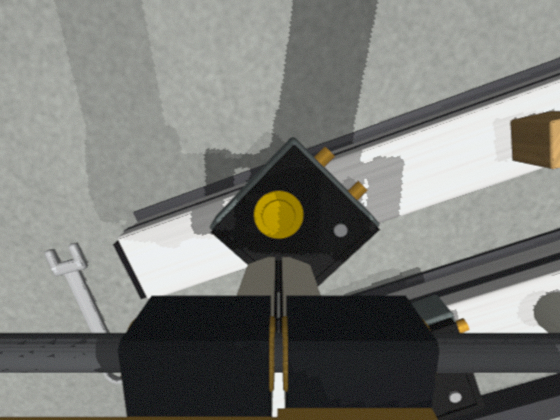

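The picture shows yellow pressed at (278,214), with depth putting its top at z 0.112. On to green.

Call:
drive_tool(increments=[[[-12,10,0,0,0,0,255],[-25,22,0,0,0,0,255],[-30,25,0,0,0,0,255],[-30,25,0,0,0,0,255],[-25,22,0,0,0,0,255],[-12,10,0,0,0,0,255],[-4,4,0,0,0,0,255],[0,0,0,0,0,0,255],[0,0,0,0,0,0,255]]])

```text
time_s: 12.9
eef_pos: [0.6148, -0.1539, 0.4052]
eef_rot: [-0.0, 0.173, 0.985, -0.0]
wrist_force: [0.1, -0.8, -1.2]
gripper_width: 0.0009
```

```bash
python3 look.py w6 green; python3 - <<'E'
from m import *
d=np.load('pics/w6.npz');m,l,st,ce=blob(d['image'],'green');i=1+np.argmax(st[1:,4]);u,v=ce[i].astype(int)
im=d['image'][v-40:v+40,u-52:u+53]; print('crop origin',u-52,v-40)
cv2.imwrite('pics/w6z.png',cv2.resize(im[:,:,::-1],None,fx=7,fy=7,interpolation=0))
M=pose()@d['hand_eye']
c=ce[i]; print('collar',onplane(d,*c,.107,M).round(4),'top',onplane(d,c[0],c[1]+6,.122,M).round(4))
E
```

```text
t 12.95 F [ 0.34  0.5  -0.6 ] w 0.00043871878463635686 q [ 0.17  0.59  0.06  1.48 -0.04  1.08  1.47]
green [ 255  192   48   46 1517] [278.5 215.6] @.123 [ 0.6118 -0.1525  0.123 ] @.11 [ 0.6152 -0.1538  0.11  ] depth [ 0.6121 -0.1523  0.1236]
tcp [ 0.6148 -0.1539  0.4054] shift mm [122.3 343.2   5.2] tilt fix [-0.0005 -0.0002  0.    ]
tip [ 0.6147 -0.154   0.2192]
crop origin 226 175
collar [ 0.6161 -0.1541  0.107 ] top [ 0.6165 -0.1542  0.122 ]
```

View pics/w6z.png

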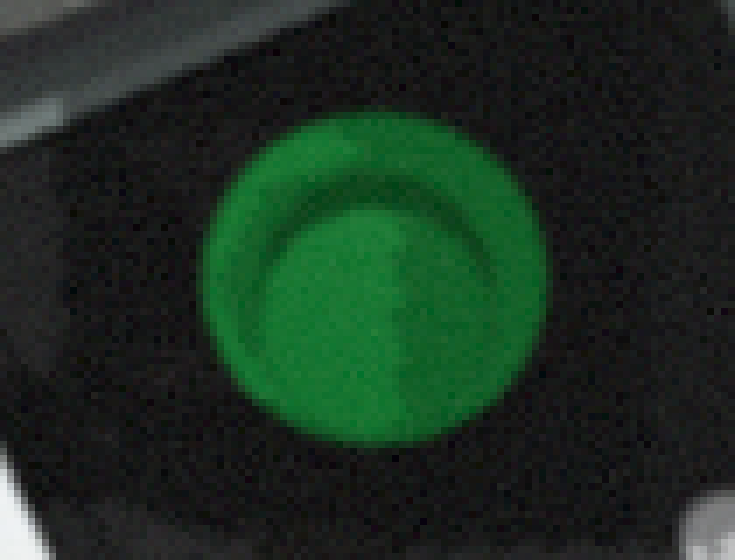

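View pics/w6.png

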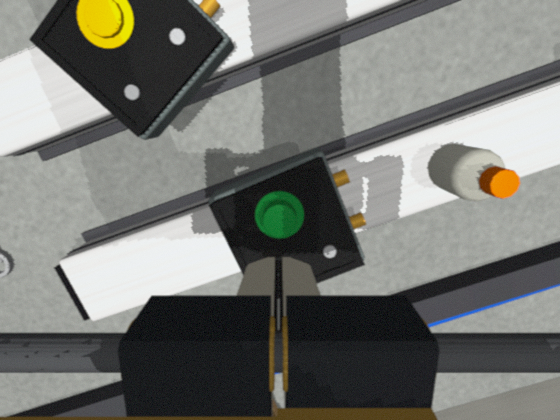

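Green is at (278,216) in the wrist view, at (0.616, -0.154), and the glue bottle at (470,172) is clear. Descending.

Call:
drive_tool(increments=[[[-1,0.5,10,0,0,0,255],[0,0,25,0,0,0,255],[0,0,25,0,0,0,255],[0,0,13,0,0,0,255],[0,0,5,0,0,0,255],[0,0,0,0,0,0,255],[0,0,0,0,0,0,255]]])

```text
time_s: 13.82
eef_pos: [0.6168, -0.1534, 0.3282]
eef_rot: [0.001, 0.172, 0.985, -0.0]
wrist_force: [-0.4, 0.1, 0.1]
gripper_width: 0.0
```

Call:
drive_tool(increments=[[[0.3,-0.3,8,0,0,0,255],[0,0,7,0,0,0,255],[0,0,4,0,0,0,255],[0,0,3,0,0,0,255],[0,0,3,0,0,0,255],[0,0,2,0,0,0,255],[0,0,2,0,0,0,255],[0,0,1,0,0,0,255],[0,0,0,0,0,0,255],[0,0,0,0,0,0,255]]])

```text
time_s: 15.08
eef_pos: [0.616, -0.1534, 0.2975]
eef_rot: [-0.0, 0.172, 0.985, -0.0]
wrist_force: [-2.7, 1.5, 3.5]
gripper_width: 0.001
```

Call:
drive_tool(increments=[[[0,0,1,0,0,0,255],[0,0,1,0,0,0,255],[0,0,0,0,0,0,255]]])

```text
time_s: 15.45
eef_pos: [0.616, -0.1534, 0.2955]
eef_rot: [-0.0, 0.172, 0.985, -0.0]
wrist_force: [-3.1, 0.7, 5.2]
gripper_width: 0.0005
```

Green is at its stop: 5.2 N with the tip at 0.1095. Retracting for a final check.

Call:
drive_tool(increments=[[[0,0,-5,0,0,0,255],[0,0,-15,0,0,0,255],[0,0,-25,0,0,0,255],[0,0,-30,0,0,0,255],[0,0,-25,0,0,0,255],[0,0,-10,0,0,0,255],[0,0,0,0,0,0,255],[0,0,0,0,0,0,255]]])

```text
time_s: 16.45
eef_pos: [0.6159, -0.1533, 0.404]
eef_rot: [-0.001, 0.172, 0.985, 0.0]
wrist_force: [-1.1, 0.4, -0.3]
gripper_width: 0.0003
```

```bash
python3 look.py w7 green; python3 - <<'E'
from m import *
for n in ['scene','top']:
    save(n,n+'1')
d=np.load('pics/scene1.npz');e=np.load('pics/scene0.npz')
x=np.hstack([e['image'][150:310,130:480],d['image'][150:310,130:480]])
cv2.imwrite('pics/cmp.png',cv2.resize(x[:,:,::-1],(800,183)))
E
```

```text
t 16.5 F [-0.64 -0.63  0.49] w 0.00030381002429606793 q [ 0.17  0.59  0.06  1.47 -0.04  1.08  1.47]
green [ 254  192   48   46 1676] [277.1 214.8] @.123 [ 0.6112 -0.1523  0.123 ] @.11 [ 0.6146 -0.1536  0.11  ] depth [ 0.6141 -0.1535  0.1121]
tcp [ 0.6159 -0.1533  0.4039] shift mm [122.6 342.4   4.1] tilt fix [-0.0004 -0.0026  0.    ]
tip [ 0.6155 -0.1532  0.218 ]
```

View pics/scene1.png

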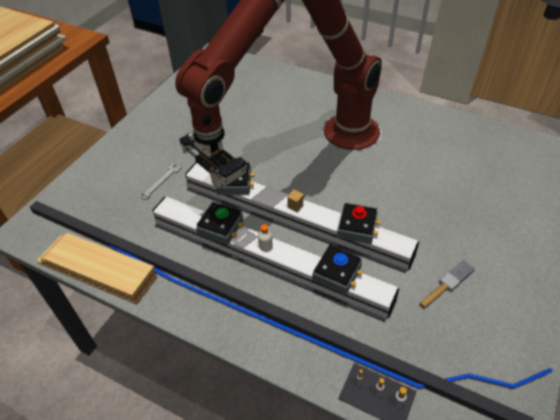

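View pics/top1.png

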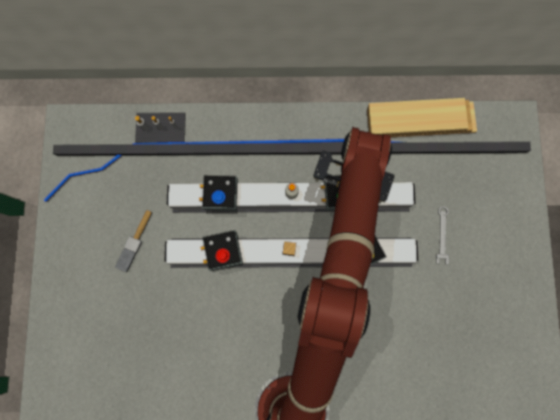

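The final views show green and blue down, red still up, and the offcut (296,200), glue (265,236), brush and wrench where they started. The arm is clear and still. Handing in.

```bash
python3 -c "
from rig import *
print(close_job())"
```

```text
the job is handed in; nothing more can be done
None
```

I pressed the blue, yellow and green buttons, in that order, down to their soft stops with the closed fingertips, and handed the job in about 16.6 s into the run. No verdict came back.

- **Force:** the last wrist-force readings while pressing were 5.6 N for blue, 6.4 N for yellow and 5.2 N for green, against the 4 N at which the stop starts to yield. Sideways forces of up to about 3 N showed up on yellow and green.
- **Depth afterwards:** the wrist camera put the three tops at z 0.1115, 0.112 and 0.112, against 0.111 expected at the stop.
- **Rest of the scene:** the scene and top views after the last press show red still up and the block, bottle, brush and wrench where they started. I judged these by eye and did not measure them. The fingertips were about 0.1 m clear of the buttons.
- **Disagreement:** the first single-plane positions from the two fixed cameras differed by up to 8 mm in x, because the colour mask included the collar. Triangulating the two views agreed with the wrist camera to about 1 mm, so I used those positions.
- **Not checked:** yellow was hidden behind the arm in the last views, so its last check is the wrist picture taken right after its press.

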